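# Strip down an optics stack into its storage trays

### The arm

A 6-joint arm with a two-finger parallel gripper is mounted at the origin on the work surface. World frame = base frame: x ahead of the robot, y to its left, z up, the work surface at z = 0. Lengths are in m, angles in rad, forces in N, time in s.
With the tool pointing down it reaches from about 0.2 to 0.875 m from the base axis. Payload 3.4 kg.
Tool frame: the origin (TCP) lies between the finger pads; the fingertips stand 25 mm ahead of it and the grasp point (between the pads) lies 6 mm ahead of it (r.nose_length is the z of the fingertips in the tool frame, in m); z points along the fingers, x is the direction in which the jaws open and shut, and the axes are right-handed (so a half turn about z gives the same grasp; the last joint's range is limited). The gripper opens to 94 mm and grips with 3 to 60 N. Pads are 16 mm wide; open, the fingers measure 119 mm over their backs; the gripper's body (75 mm by 177 mm) begins 78 mm behind the grasp point.
Start: joints at [1.094, 0.276, 1.505, -0, 1.361, -0.121], TCP at [0.2, 0.539, 0.23] pointing down, gripper open.
Joint ranges: [-2.89, 2.89], [-0.75, 2.08], [0.22, 2.7], [-1.18, 4.32], [0.11, 2.71], [-2.7, 2.7]. Speed limits (rad/s): [2.57, 2.57, 3.14, 3.14, 3.14, 3.14].

### API

Orientations are given as a unit quaternion [w, x, y, z].
In Python, from plant import r, gripper_to, inverse_kinematics, vision, models, telemetry gives the robot as it stands. Calls block until the motion is done:
- r.move_to(position, orientation): joint-space move of the TCP to a pose.
- r.move_l(position, rot=None, vel=0.15, guard=None): straight line of the TCP; rot=None keeps the orientation; vel is the mean speed in m/s. With guard (N) it stops when the force on the tool has changed by that much, and returns True; else False.
- r.movej(angles): joint-space move.
- gripper_to(opening, f_grip=None): finger opening in m; f_grip is the grip in N (None keeps the last); returns when the fingers have stopped.
- r.hold(seconds).
- inverse_kinematics(position, orientation): joint angles nearest the present ones, or None.
- vision.snapshot(name): name is "side" or "top"; returns the picture (400x640x3 uint8, red, green, blue); there is no depth.
- vision.get_calibration(name): a dict with "fx", "fy", "cx", "cy" (pixels), "position" and "orientation" of the camera in the world. Camera axes: x right, y down, z forward; pixel columns grow to the right and rows downward; lengths in m; the calibration is good to about 2 mm. A picture is of the moment at which its call begins. get_calibration takes no time and is no camera call.
A pose or a line that the arm cannot do raises r.PlanningError and nothing moves.
- r.sign_off(): hands the job in, once; it reports no verdict.
Trained networks look in the newest picture that a camera, given by its name, has taken for a name from the list of things; names that differ only in an ending like _2 or _b are one class to them, and where a whole thing is asked for, a point or a joint stands for the part that bears it (a point fixed in the world has none). Each returns a list of dicts, best first, with "score" (0 to 1); they miss things now and then, are a little off and sometimes report something else, mostly with a low value. They report only what shows in the picture. A call takes as long as a camera call. They do not tell look-alikes from the thing itself.
- models.boxes_of(thing, camera): "at" ([x, y, z] in m, in world coordinates, good to about 4 mm: the middle of the surface that is visible of it).
- models.regions_of(thing, camera): "pixels" (400x640 bool, what is visible of it).
- models.mark_of(thing, camera): "at" ([x, y, z] in m, in world coordinates, good to about 4 mm: a listed point, or the origin of a listed thing).
Readings, each from a call of its own:
- telemetry.current_t(): time.
- telemetry.current_joints(): joint angles.
- telemetry.current_dq(): joint speeds.
- telemetry.current_joint_efforts(): joint torques, N m.
- telemetry.current_ee_pos(): TCP position.
- telemetry.current_tool_rot(): TCP orientation.
- telemetry.current_wrist_force(): force on the tool from outside, world axes, zero at the start.
- telemetry.current_torque(): the same for the moment, N m.
- telemetry.current_opening(): finger opening in m.
Only numpy, scipy, OpenCV 4.12 (cv2) and the standard library are available. Lean on these libraries where they do the work, as an engineer would, in place of code of your own. Each camera call takes 0.05 s, during which the arm holds its last target. There are 200 camera calls.

### The job

On the optical table, take the stacked-up optics assembly apart one piece at a time from the top down, and set each piece upright and flat inside the rim of the one tray made for its outline: steel post in the small round tray, cube in the square tray, disc in the large round tray, sliding stage in the oblong tray. Set the pieces down rather than dropping them, do not tip them over, leave everything released and at rest in its tray, and leave the screwdriver and the screw jar where they lie.

Things in the scene. Friction and masses are not known exactly. Their poses are not given: they have to be found in the camera images.
- post_mid (a point): Plain steel post, an upright cylinder 20 mm in diameter and 45 mm tall, top of the stack at the start: it stands loose on the cube. About 0.1 kg. The point is its centre, half-way up (22.5 mm above its underside); z points up along the post.
- cube_mid (a point): Black cube housing, 36 x 36 x 36 mm, with round glass windows in its four sides, loose on the disc and under the post. About 0.11 kg. The point is its centre (18 mm above its underside); x and y are normal to its side faces, z up.
- disc_mid (a point): Rotation disc, a flat aluminium cylinder 52 mm in diameter and 26 mm tall with a black band, loose on the sliding stage and under the cube. About 0.15 kg. The point is its centre (13 mm above its underside); z up.
- stage_mid (a point): Sliding stage, a black oblong block 80 mm (x) by 56 mm (y) by 30 mm (z), bottom of the stack, loose on the table. A micrometer drum 15 mm in diameter, its axis 20 mm above the underside, sticks out of its +x end to 70 mm from the centre. About 0.35 kg. The point is the centre of the block, without drum (15 mm above its underside). Graspable across y. It may lie in its tray either way round: the drum passes above the rim.
- tray_small_round: Fixed shallow tray of grey plastic with a white rim, open above. Floor 4 mm above the table; the rim is 6 mm wide and rises 5 mm above the floor (its top is 9 mm above the table). Origin: centre of its underside, on the table. Round pocket 44 mm in diameter, for the steel post.
- tray_square: Fixed shallow tray of grey plastic with a white rim, open above. Floor 4 mm above the table; the rim is 6 mm wide and rises 5 mm above the floor (its top is 9 mm above the table). Origin: centre of its underside, on the table. Square pocket 60 x 60 mm, sides along its x and y, for the cube.
- tray_large_round: Fixed shallow tray of grey plastic with a white rim, open above. Floor 4 mm above the table; the rim is 6 mm wide and rises 5 mm above the floor (its top is 9 mm above the table). Origin: centre of its underside, on the table. Round pocket 76 mm in diameter, for the rotation disc.
- tray_oblong: Fixed shallow tray of grey plastic with a white rim, open above. Floor 4 mm above the table; the rim is 6 mm wide and rises 5 mm above the floor (its top is 9 mm above the table). Origin: centre of its underside, on the table. Oblong pocket 104 mm (x) by 80 mm (y), for the sliding stage, long side along long side.
- driver_grip (a point): Bystander, to be left alone: a screwdriver 170 mm long lying on the table beyond the trays. The point is on its handle.
- screw_jar: Bystander, to be left alone: a clear jar with a white cap, 52 mm in diameter and 60 mm tall standing to the right of the work, seen from the robot. Origin: centre of its underside.
Mind the look-alikes: they are no part of the job. What is shaped like the part that bears disc_mid but green is not meant.

How it is judged:
By the outcome, as a careful person would: the job done as asked, in the order asked, and still so for the second after the job is handed in, with the robot touching nothing.
It also fails if it takes over 120 s, if anything falls off the work surface, if the arm or the gripper's body presses on something with over 40 N, if the wrist force passes 120 N, or if a joint passes its speed limit or range.

## Working session

There is one attempt and no reset: what is moved stays moved. The work goes in short steps, each a Python script; the robot and the scene stay as the last script left them, time stands still between calls to the robot, and variables do not carry over. Pictures are saved under pics/ and viewed, about 12 in all and at most 16, crops included, and the job is handed in when it is done.

```bash
mkdir -p pics; ls
python3 - <<'E'
from plant import *
from plant import r, gripper_to, inverse_kinematics, vision, models, telemetry
import cv2
for c in ["side","top"]:
    im=vision.snapshot(c); cv2.imwrite(f"pics/{c}0.png",im[:,:,::-1]); print(c,vision.get_calibration(c))
    for n in ["post_mid","cube_mid","disc_mid","stage_mid","tray_small_round","tray_square","tray_large_round","tray_oblong","screw_jar","driver_grip"]:
        print(n,[(d["at"],d["score"]) for d in models.mark_of(n,c)])
print(telemetry.current_t(), telemetry.current_tool_rot(), telemetry.current_opening(), r.nose_length)
E
```

```text
pics
side {'fx': 367.81145823061865, 'fy': 367.81145823061865, 'cx': 314.34406061228833, 'cy': 198.80745034801123, 'position': array([0.41804883, 0.58321063, 0.70024802]), 'orientation': array([ 0.05117456, -0.14047468,  0.90726604, -0.3930857 ])}
post_mid [([0.4902, -0.0223, 0.1157], 0.71)]
cube_mid [([0.4847, -0.0245, 0.0735], 0.84)]
disc_mid [([0.4842, -0.025, 0.0415], 0.47)]
stage_mid [([0.4935, -0.0249, 0.0177], 0.75), ([0.4577, 0.2617, -0.0029], 0.27)]
tray_small_round [([0.4625, 0.2618, -0.0035], 0.79), ([0.487, -0.0242, 0.073], 0.21)]
tray_square [([0.4385, -0.2546, -0.0032], 0.79)]
tray_large_round [([0.6025, 0.1692, 0.0016], 0.93)]
tray_oblong [([0.652, -0.1419, 0.0036], 0.89)]
screw_jar [([0.6866, -0.3627, -0.0007], 0.83), ([0.4848, -0.0241, 0.0741], 0.42)]
driver_grip [([0.8009, 0.049, 0.0146], 0.94)]
top {'fx': 410.35918515485525, 'fy': 410.35918515485525, 'cx': 323.8072144297704, 'cy': 200.3667589466477, 'position': array([ 0.42264145, -0.0231001 ,  1.10950332]), 'orientation': array([-0.04378958,  0.70928737, -0.70027564,  0.06788168])}
post_mid [([0.4911, -0.032, 0.1181], 0.63)]
cube_mid [([0.488, -0.0238, 0.0728], 0.65)]
disc_mid [([0.3825, -0.0293, 0.0137], 0.68), ([0.49, -0.0293, 0.0403], 0.67)]
stage_mid [([0.4895, -0.0274, 0.0146], 0.55)]
tray_small_round []
tray_square [([0.4362, -0.2544, 0.0005], 0.78)]
tray_large_round [([0.6033, 0.1694, 0.0019], 0.69)]
tray_oblong [([0.6562, -0.1396, -0.0021], 0.91)]
screw_jar [([0.6838, -0.3605, -0.0021], 0.71), ([0.6021, 0.1696, -0.0002], 0.44)]
driver_grip [([0.7993, 0.0439, 0.0133], 0.66), ([0.4916, -0.0293, 0.0413], 0.46)]
1.1 [-2.23616148e-05  8.21075314e-01  5.70819867e-01  8.01119733e-05] 0.09388400757513318 0.025
```

View pics/side0.png

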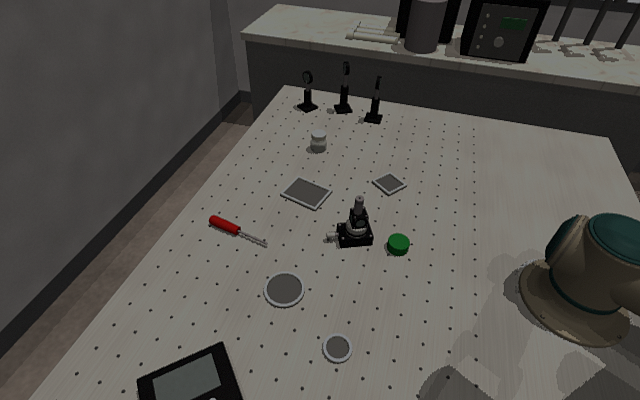

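View pics/top0.png

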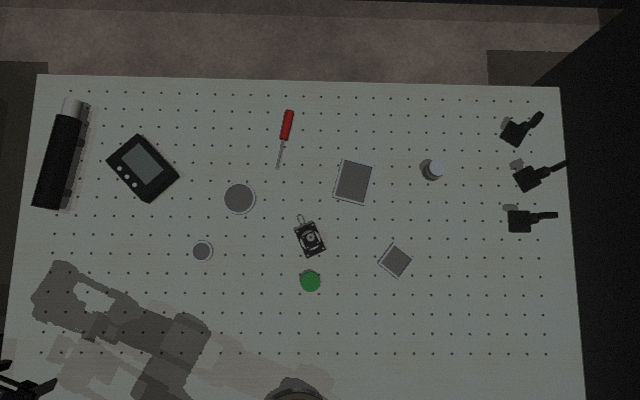

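Side view: the stack is at (356,225), the green look-alike at (398,244), and the trays at (338,347), (285,289), (306,193) and (389,184). The top view agrees, with the stack at (310,237), its drum pointing up-left, and both rectangular trays rotated. Next I'll get the yaws and refine the positions.

```bash
cat > h.py <<'E'
from plant import r, gripper_to, inverse_kinematics, vision, models, telemetry
import numpy as np, cv2
from scipy.spatial.transform import Rotation as R
def cam(c):
    k=vision.get_calibration(c); q=k["orientation"]
    return k, R.from_quat([q[1],q[2],q[3],q[0]]).as_matrix(), np.array(k["position"])
def deproject(uv,z,c):
    k,M,p=cam(c); uv=np.asarray(uv,float).reshape(-1,2)
    d=np.c_[(uv[:,0]-k["cx"])/k["fx"],(uv[:,1]-k["cy"])/k["fy"],np.ones(len(uv))]@M.T
    return p+d*((z-p[2])/d[:,2])[:,None]
def project(P,c):
    k,M,p=cam(c); q=(np.atleast_2d(P)-p)@M
    return np.c_[q[:,0]/q[:,2]*k["fx"]+k["cx"],q[:,1]/q[:,2]*k["fy"]+k["cy"]]
def region(n,c,near=None):
    for d in models.regions_of(n,c):
        ct=max(cv2.findContours(d["pixels"].astype(np.uint8),0,1)[0],key=cv2.contourArea)
        (u,v),_=cv2.minEnclosingCircle(ct)
        if near is None or np.hypot(u-near[0],v-near[1])<25: return ct.reshape(-1,2),d["score"],d["pixels"]
def rect(n,c,z,near=None):
    g=region(n,c,near)
    if g is None: return None
    w=deproject(g[0],z,c)[:,:2]
    (x,y),(a,b),t=cv2.minAreaRect((w*1000).astype(np.float32))
    return np.round([x/1000,y/1000,a,b,t],4),g[1]
E
python3 - <<'E'
from h import *
for c in ["side","top"]:
    im=vision.snapshot(c)
    for n,z in [("tray_small_round",.009),("tray_square",.009),("tray_large_round",.009),("tray_oblong",.009),("stage_mid",.03),("disc_mid",.05),("cube_mid",.092),("post_mid",.137)]:
        print(c,n,rect(n,c,z))
    if c=="side": a=cv2.resize(im[185:260,310:410],None,fx=6,fy=6,interpolation=cv2.INTER_CUBIC)
    else: b=cv2.resize(im[205:280,260:360],None,fx=6,fy=6,interpolation=cv2.INTER_CUBIC)
cv2.imwrite("pics/stack_s.png",np.clip(a[:,:,::-1]*1.8,0,255)); cv2.imwrite("pics/stack_t.png",np.clip(b[:,:,::-1]*2.,0,255))
E
```

```text
side tray_small_round (array([ 0.459 ,  0.262 , 54.2338, 56.873 , 17.5907]), 0.62)
side tray_square (array([ 0.4387, -0.2522, 79.8482, 78.4236, 53.1908]), 0.61)
side tray_large_round (array([ 0.4924, -0.0867, 48.048 , 68.1953, 18.179 ]), 0.66)
side tray_oblong (array([  0.6541,  -0.1416, 101.6959, 122.2381,  75.4991]), 0.68)
side stage_mid (array([ 4.99100e-01, -7.70000e-03,  1.14582e+02,  7.98618e+01,
        1.79904e+01]), 0.79)
side disc_mid (array([3.84600e-01, 3.30000e-03, 6.90902e+01, 4.82147e+01, 8.53491e+01]), 0.87)
side cube_mid (array([ 4.83300e-01, -8.00000e-03,  4.47484e+01,  6.33589e+01,
        1.81845e+01]), 0.84)
side post_mid (array([ 4.87300e-01, -4.90000e-03,  1.93264e+01,  6.18739e+01,
        7.75920e+00]), 0.69)
top tray_small_round (array([ 0.4569,  0.263 , 49.7575, 52.8529,  0.6881]), 0.91)
top tray_square (array([ 0.4378, -0.2535, 74.1214, 72.7785, 52.5244]), 0.66)
top tray_large_round (array([ 0.6015,  0.1706, 83.5228, 85.2012, 46.9757]), 0.62)
top tray_oblong (array([  0.6532,  -0.1394,  91.8102, 118.2082,  75.7648]), 0.67)
top stage_mid (array([ 5.28900e-01, -4.30000e-03,  5.09153e+01,  5.44286e+01,
        2.44049e+01]), 0.68)
top disc_mid (array([ 3.82000e-01, -2.43000e-02,  4.47548e+01,  4.81590e+01,
        5.39500e-01]), 0.72)
top cube_mid (array([ 4.85300e-01, -2.36000e-02,  3.74752e+01,  3.98372e+01,
        1.91793e+01]), 0.55)
top post_mid (array([ 0.4874, -0.0226, 14.1657, 11.8162,  0.8332]), 0.47)[ WARN:0@18.723] global loadsave.cpp:1063 imwrite_ Unsupported depth image for selected encoder is fallbacked to CV_8U.
```

View pics/stack_s.png

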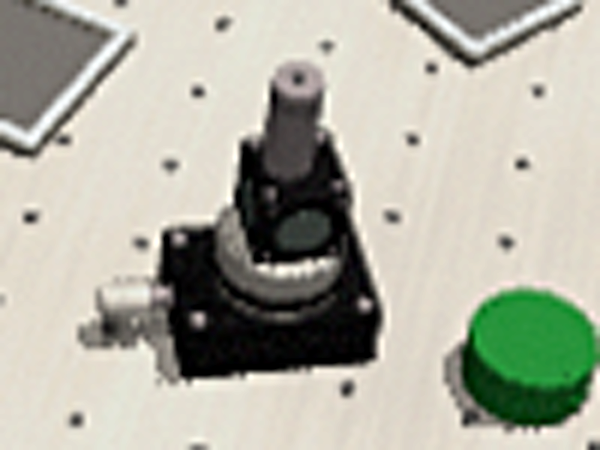

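View pics/stack_t.png

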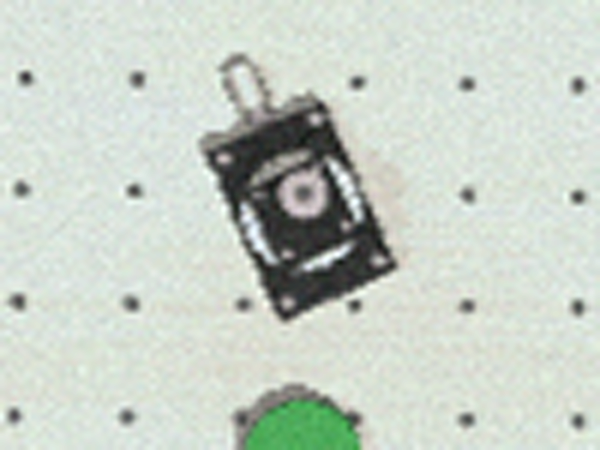

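Run:
```python
from h import *
f=lambda U,u0,v0:(np.array(U,float)+.5)/6-.5+[u0,v0]
t=lambda U:f(U,260,205); s=lambda U:f(U,310,185)
print("post",deproject(t([303,194]),.137,"top"),deproject(s([299,79]),.137,"side"))
P=deproject(t([[205,143],[322,98],[396,265],[285,320]]),.03,"top")
print("stage",P.mean(0),[np.degrees(np.arctan2(*(b-a)[1::-1])) for a,b in [(P[3],P[0]),(P[2],P[1]),(P[1],P[0]),(P[2],P[3])]])
print("stage front bottom edge side",deproject(s([[182,375],[378,355]]),0.0,"side"))
vision.snapshot("top");vision.snapshot("side")
for c in["top","side"]:
  for i in range(3):
    print(c,[(n,np.round(models.mark_of(n,c)[0]["at"],4)) for n in["post_mid","cube_mid","stage_mid"] if models.mark_of(n,c)])
```

```text
post [[ 0.48993206 -0.02397598  0.137     ]] [[ 0.48982868 -0.02586245  0.137     ]]
stage [ 0.4920858  -0.02369229  0.03      ] [np.float64(25.39460063446008), np.float64(24.599243716982773), np.float64(111.92390871029444), np.float64(116.83445321095449)]
stage front bottom edge side [[ 0.51563478  0.0141352   0.        ]
 [ 0.44145878 -0.02101397  0.        ]]
top [('post_mid', array([ 0.4883, -0.0263,  0.1181])), ('cube_mid', array([ 0.4859, -0.0263,  0.0743])), ('stage_mid', array([ 0.4884, -0.0268,  0.0137]))]
top [('post_mid', array([ 0.4883, -0.0263,  0.1181])), ('cube_mid', array([ 0.4859, -0.0263,  0.0743])), ('stage_mid', array([ 0.4884, -0.0268,  0.0137]))]
top [('post_mid', array([ 0.4883, -0.0263,  0.1181])), ('cube_mid', array([ 0.4859, -0.0263,  0.0743])), ('stage_mid', array([ 0.4884, -0.0268,  0.0137]))]
side [('post_mid', array([ 0.4882, -0.0255,  0.1151])), ('cube_mid', array([ 0.4861, -0.0248,  0.0718])), ('stage_mid', array([ 0.4875, -0.0268,  0.0183]))]
side [('post_mid', array([ 0.4882, -0.0255,  0.1151])), ('cube_mid', array([ 0.4861, -0.0248,  0.0718])), ('stage_mid', array([ 0.4875, -0.0268,  0.0183]))]
side [('post_mid', array([ 0.4882, -0.0255,  0.1151])), ('cube_mid', array([ 0.4861, -0.0248,  0.0718])), ('stage_mid', array([ 0.4875, -0.0268,  0.0183]))]
```

```bash
cat >> h.py <<'E'
HI=.24
def quat(th):
    return np.array([0,np.cos(th/2),np.sin(th/2),0])
def best_yaw(th,*xy):
    "the half-turn of jaw yaw th that keeps the last joint nearest mid-range"
    def cost(t):
        q=[inverse_kinematics([*p,HI],quat(t)) for p in xy]
        return 9 if any(j is None for j in q) else max(abs(j[5]) for j in q)
    return min((th,th+np.pi,th-np.pi),key=cost)
def pick(xy,th,bottom,tip,width,grip):
    "bottom: height of piece's underside; tip: fingertip height above it"
    z=bottom+tip+r.nose_length
    gripper_to(min(.094,width+.026))
    r.move_to([*xy,HI],quat(th))
    r.move_l([*xy,z+.03],vel=.25); hit=r.move_l([*xy,z],vel=.06,guard=6)
    if hit: print("CONTACT on approach",telemetry.current_ee_pos()); return False
    gripper_to(width-.006,f_grip=grip)
    print("grasp",telemetry.current_opening(),telemetry.current_wrist_force())
    r.move_l([*xy,z+.03],vel=.06); r.move_l([*xy,HI],vel=.25)
    o=telemetry.current_opening(); print("lifted",o,telemetry.current_wrist_force(),telemetry.current_t())
    return abs(o-width)<.004
def place(xy,th,tip,width):
    z=.004+tip+r.nose_length
    r.move_to([*xy,HI],quat(th))
    r.move_l([*xy,z+.02],vel=.2); r.hold(.2)
    hit=r.move_l([*xy,z-.004],vel=.02,guard=2.5)
    print("down",hit,telemetry.current_ee_pos()[2]-z,telemetry.current_wrist_force())
    gripper_to(min(.094,width+.02)); r.hold(.2)
    r.move_l([*xy,z+.05],vel=.08); r.move_l([*xy,HI],vel=.3)
    print("t",telemetry.current_t())
def shot(name,c):
    im=vision.snapshot(c); cv2.imwrite(f"pics/{name}.png",im[:,:,::-1]); return im
E
python3 - <<'E'
from h import *
P=[.489,-.0252]; T=[.459,.262]
th=best_yaw(np.radians(25),P); print(th)
th2=best_yaw(np.radians(60),T)
if pick(P,th,.092,.015,.020,15): place(T,th2,.015,.020)
for c in["top","side"]:
    im=shot("p1_"+c,c)
    for n in["post_mid","cube_mid","tray_small_round"]: print(c,n,[(d["at"],d["score"]) for d in models.mark_of(n,c)])
    print(rect("cube_mid",c,.092,near=project([.489,-.025,.074],c)[0]))
a=vision.snapshot("top")[205:280,260:360]; b=vision.snapshot("side")[140:380,240:440]
a=cv2.resize(a,(400,300),interpolation=2);b=cv2.resize(b,(400,480),interpolation=2)
o=np.zeros((480,800,3),np.uint8);o[:300,:400]=np.clip(a*1.9,0,255);o[:,400:]=np.clip(b*1.5,0,255);cv2.imwrite("pics/m1.png",o[:,:,::-1])
E
```

```text
0.4363323129985824
grasp 0.0198895672161909 [-0.06917292  1.60151123  0.86481388]
lifted 0.019605447016630268 [ 0.00576718 -0.5935109  -0.80847247] 9.7833
down True 9.629146995742549e-05 [0.16974252 0.90907048 2.89260541]
t 15.2
top post_mid [([0.4607, 0.2599, 0.0297], 0.48)]
top cube_mid [([0.4871, -0.0258, 0.0761], 0.79)]
top tray_small_round [([0.459, 0.2605, 0.0019], 0.55)]
(array([ 4.84000e-01, -2.23000e-02,  3.64210e+01,  3.74442e+01,
        2.71412e+01]), 0.49)
side post_mid [([0.455, 0.2585, 0.0277], 0.46)]
side cube_mid [([0.4378, -0.257, -0.0034], 0.26)]
side tray_small_round [([0.4599, 0.2607, -0.0029], 0.61)]
None
```

View pics/m1.png

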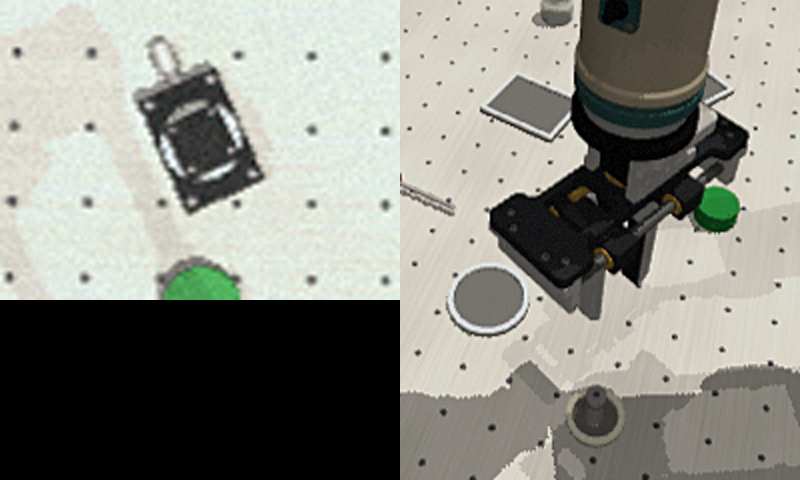

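The picture shows the post upright in the small round tray, at (595,415) in the mosaic. The cube on the disc is clear in the top view at (203,145). Next is the cube.

Run:
```python
from h import *
A=[];B=[]
for i in range(6):
    vision.snapshot("top")
    g=rect("cube_mid","top",.092,near=project([.489,-.025,.074],"top")[0])
    if g: A.append(g[0])
    m=[d["at"] for d in models.mark_of("cube_mid","top") if np.hypot(d["at"][0]-.488,d["at"][1]+.025)<.03]
    if m: B.append(m[0])
A=np.array(A);print(A,np.median(B,0),np.std(B,0))
yaw=np.radians(np.median(A[:,4])); P=(np.median(B,0)[:2]+np.median(A,0)[:2]+[.4861,-.0250])/3
print(np.degrees(yaw),P)
T=np.array([.4380,-.2535]); tt=np.radians(52.8)
th=min((best_yaw(yaw+k*np.pi/2,P) for k in(0,1)),key=lambda t:abs(inverse_kinematics([*P,HI],quat(t))[5]))
t2=min((best_yaw(tt+k*np.pi/2,T) for k in(0,1)),key=lambda t:abs(inverse_kinematics([*T,HI],quat(t))[5]))
print(np.degrees([th,t2]))
if pick(P,th,.056,.009,.036,20): place(T,t2,.009,.036)
for c in["top","side"]:
    vision.snapshot(c)
    for n in["cube_mid","tray_square","disc_mid"]: print(c,n,[(d["at"],d["score"]) for d in models.mark_of(n,c)])
    print(rect("disc_mid",c,.056,near=project([.489,-.025,.05],c)[0]))
a=vision.snapshot("top")[205:280,260:360]; b=vision.snapshot("side")[140:380,240:440]
a=cv2.resize(a,(400,300),interpolation=2);b=cv2.resize(b,(400,480),interpolation=2)
o=np.zeros((480,800,3),np.uint8);o[:300,:400]=np.clip(a*1.9,0,255);o[:,400:]=np.clip(b*1.5,0,255);cv2.imwrite("pics/m2.png",o[:,:,::-1])
```

```text
[[ 4.85000e-01 -2.42000e-02  3.42487e+01  3.53264e+01  2.73315e+01]
 [ 4.85500e-01 -2.27000e-02  3.86802e+01  3.75311e+01  2.73315e+01]
 [ 4.85700e-01 -2.32000e-02  3.86431e+01  3.86482e+01  2.71413e+01]
 [ 4.86400e-01 -2.34000e-02  3.53239e+01  3.53708e+01  2.71538e+01]
 [ 4.85500e-01 -2.27000e-02  3.64074e+01  3.74634e+01  2.73562e+01]] [ 0.48645 -0.0251   0.074  ] [0.00081377 0.00150185 0.00055877]
27.3315 [ 0.48601667 -0.02443333]
[ 27.3315 322.8   ]
grasp 0.03572757430498135 [0.20762958 0.93688559 1.76069675]
lifted 0.03589828482262004 [-0.06529054 -0.12331457 -1.05702664] 21.45
down True 7.724873254024572e-05 [ 0.05519491 -0.17106454  3.57727082]
t 26.7333
top cube_mid [([0.4344, -0.2541, 0.0228], 0.7)]
top tray_square [([0.4365, -0.2543, -0.0008], 0.56)]
top disc_mid [([0.4924, -0.027, 0.0434], 0.76), ([0.3824, -0.0287, 0.0127], 0.61)]
(array([ 4.87700e-01, -2.27000e-02,  4.88899e+01,  4.87045e+01,
        4.59129e+01]), 0.7)
side cube_mid [([0.4372, -0.2597, -0.0031], 0.73), ([0.4363, -0.2569, 0.0207], 0.66), ([0.4848, -0.0216, 0.0421], 0.29)]
side tray_square [([0.4367, -0.2564, 0.0005], 0.68)]
side disc_mid [([0.8016, 0.0491, 0.012], 0.67), ([0.3791, -0.0283, 0.0084], 0.66), ([0.4868, -0.0231, 0.0427], 0.59)]
(array([ 4.86100e-01, -1.55000e-02,  5.02750e+01,  7.19366e+01,
        1.35796e+01]), 0.87)
```

View pics/m2.png

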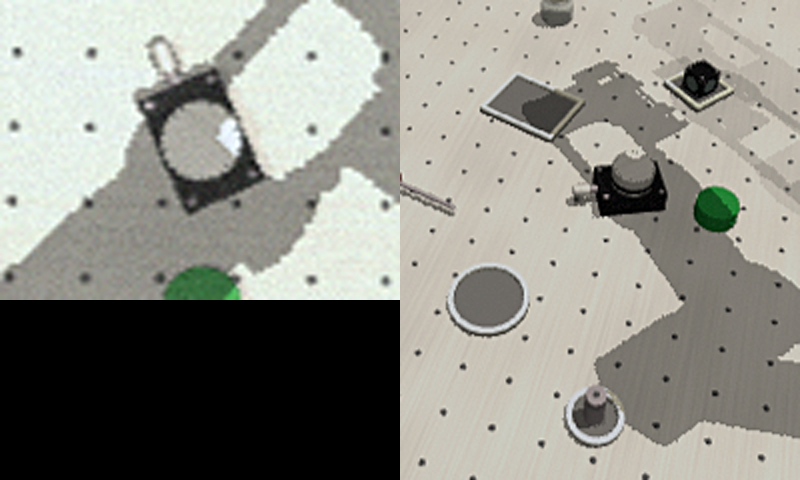

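The cube sits in the square tray at (700,82), and the disc is bare on the stage at (633,170) in the side view and (200,140) in the top view. Next is the disc.

Run:
```python
from h import *
D=deproject(np.array([[309.6,239.6]]),.056,"top")[0]; print(D)
B=[]
for i in range(4):
    for c in("top","side"):
        vision.snapshot(c)
        B+=[d["at"] for d in models.mark_of("disc_mid",c) if np.hypot(d["at"][0]-.488,d["at"][1]+.024)<.03][:1]
m=np.median(B,0); print(m,np.std(B,0)); P=(m[:2]+D[:2])/2; print(P)
T=[.602,.170]
th=best_yaw(np.radians(25),P); t2=best_yaw(np.radians(25),T)
if pick(P,th,.030,.008,.052,25): place(T,t2,.008,.052)
for c in["top","side"]:
    vision.snapshot(c)
    for n in["stage_mid","tray_oblong","disc_mid","tray_large_round"]: print(c,n,[(d["at"],d["score"]) for d in models.mark_of(n,c)])
    print(rect("stage_mid",c,.03,near=project([.489,-.025,.02],c)[0]))
a=vision.snapshot("top")[205:280,260:360]; b=vision.snapshot("side")[140:380,240:440]
a=cv2.resize(a,(400,300),interpolation=2);b=cv2.resize(b,(400,480),interpolation=2)
o=np.zeros((480,800,3),np.uint8);o[:300,:400]=np.clip(a*1.9,0,255);o[:,400:]=np.clip(b*1.5,0,255);cv2.imwrite("pics/m3.png",o[:,:,::-1])
```

```text
[ 0.48866588 -0.02291754  0.056     ]
[ 0.4869 -0.0254  0.0425] [0.00283945 0.0031963  0.00105695]
[ 0.48778294 -0.02415877]
grasp 0.05164452326514067 [-1.27964101  0.14781288  1.32503597]
lifted 0.05128263236836663 [-0.27895916 -0.15256447 -1.87859039] 32.9333
down True 0.00014637150943963562 [ 1.03319587 -0.13807752  4.24559759]
t 38.1917
top stage_mid [([0.4877, -0.027, 0.0149], 0.93)]
top tray_oblong [([0.6564, -0.1385, 0.0031], 0.67), ([0.8002, 0.0464, 0.0145], 0.16)]
top disc_mid [([0.3821, -0.0277, 0.0125], 0.76), ([0.6043, 0.1676, 0.0152], 0.57)]
top tray_large_round [([0.5995, 0.1679, 0.0005], 0.81)]
None
side stage_mid [([0.4892, -0.0283, 0.0202], 0.87)]
side tray_oblong [([0.6536, -0.1432, 0.0046], 0.95)]
side disc_mid [([0.6007, 0.1698, 0.0186], 0.91), ([0.3825, -0.0308, 0.0076], 0.63)]
side tray_large_round [([0.6017, 0.1708, 0.0019], 0.84)]
(array([ 4.99500e-01, -7.70000e-03,  1.08688e+02,  7.72486e+01,
        2.47973e+01]), 0.83)
```

View pics/m3.png

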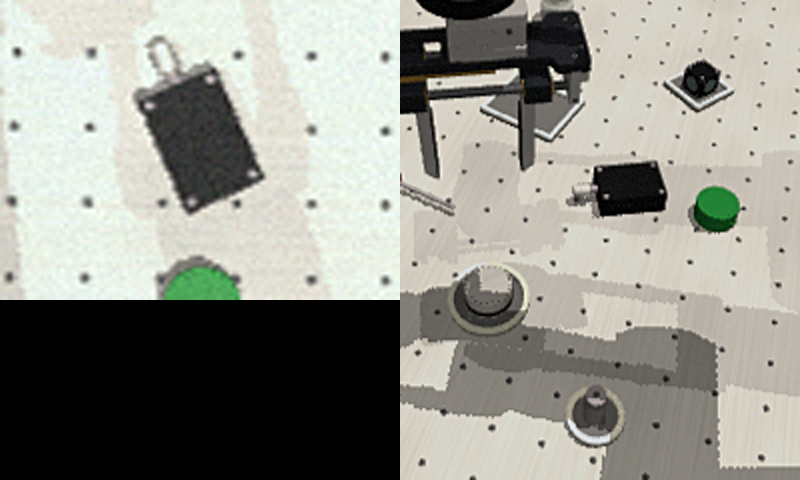

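The disc lies flat in the large round tray at (488,295), and the stage alone remains, with its block at (628,188) in the side view and (200,140) in the top view. I'll measure the stage by a dark threshold, then move it.

Run:
```python
from h import *
im=vision.snapshot("top"); g=im.max(2)
u,v=project([.489,-.025,.03],"top")[0].astype(int); k=np.zeros_like(g); k[v-22:v+22,u-22:u+22]=(g[v-22:v+22,u-22:u+22]<60)
k=cv2.morphologyEx(k,cv2.MORPH_CLOSE,np.ones((5,5),np.uint8))
ct=max(cv2.findContours(k,0,1)[0],key=cv2.contourArea).reshape(-1,2)
w=deproject(ct,.03,"top")[:,:2]*1000; (x,y),(a,b),t=cv2.minAreaRect(w.astype(np.float32)); print(x,y,a,b,t)
yaw=t if a>b else t-90
B=[]
for i in range(4):
    for c in("top","side"):
        vision.snapshot(c); B+=[d["at"] for d in models.mark_of("stage_mid",c)][:1]
print(np.median(B,0),np.std(B,0))
P=(np.median(B,0)[:2]+np.array([x,y])/1000)/2; print(yaw,P)
T=[.6535,-.1405]
if abs(yaw-25)<5 and np.hypot(P[0]-.489,P[1]+.025)<.006:
    th=best_yaw(np.radians(yaw+90),P); t2=best_yaw(np.radians(75.6),T); print(np.degrees([th,t2]))
    if pick(P,th,0,.008,.056,40): place(T,t2,.008,.056)
    r.move_to([.35,.35,.3],quat(best_yaw(1.0,[.35,.35])))
    a=vision.snapshot("top")[140:290,170:450]; b=vision.snapshot("side")[140:380,240:440]
    for c in("top","side"):
        for n in["post_mid","cube_mid","disc_mid","stage_mid","driver_grip","screw_jar"]: print(c,n,[(d["at"],d["score"]) for d in models.mark_of(n,c)])
    a=cv2.resize(a,(800,428),interpolation=2);b=cv2.resize(b,(500,600),interpolation=2)
    cv2.imwrite("pics/f_t.png",np.clip(a[:,:,::-1]*1.9,0,255).astype(np.uint8));cv2.imwrite("pics/f_s.png",np.clip(b[:,:,::-1]*1.5,0,255).astype(np.uint8))
```

```text
486.8124084472656 -24.942459106445312 89.78688049316406 56.82081604003906 23.714061737060547
[ 0.48995 -0.02715  0.01555] [0.0006     0.00154308 0.00206322]
23.714061737060547 [ 0.4883812  -0.02604623]
[ 293.71406174 -104.4       ]
grasp 0.055797692744429084 [0.38993964 0.47378631 0.84893404]
lifted 0.055628023589948825 [-0.58925446 -0.2589393  -3.74212535] 44.8167
down True 0.0002174478175325789 [-0.37659728 -0.30945719  5.102874  ]
t 49.9917
top post_mid []
top cube_mid [([0.4379, -0.2513, 0.0217], 0.62)]
top disc_mid [([0.6077, 0.1645, 0.0199], 0.87), ([0.4385, -0.2521, -0.0041], 0.6), ([0.3828, -0.0286, 0.0152], 0.52)]
top stage_mid [([0.6528, -0.1413, 0.0204], 0.7)]
top driver_grip [([0.8008, 0.0452, 0.0115], 0.71)]
top screw_jar [([0.6839, -0.3602, -0.0015], 0.64)]
side post_mid [([0.4583, 0.2606, 0.0283], 0.58)]
side cube_mid [([0.4386, -0.2536, 0.0227], 0.61)]
side disc_mid [([0.3809, -0.027, 0.0096], 0.97), ([0.6009, 0.1706, 0.0187], 0.57)]
side stage_mid [([0.6551, -0.1413, 0.0226], 0.73)]
side driver_grip [([0.8034, 0.0495, 0.015], 0.7)]
side screw_jar [([0.6852, -0.3612, 0.0013], 0.88)]
```

View pics/f_t.png

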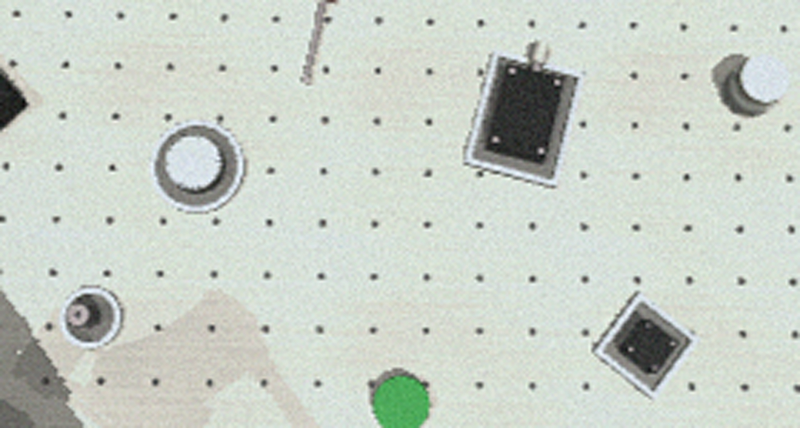

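View pics/f_s.png

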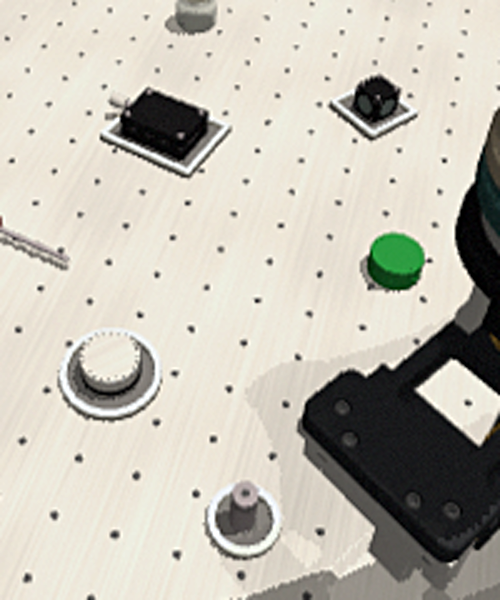

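Both views show the four pieces inside the rims of their trays: post at (90,316) in the top view, disc at (197,163), stage at (525,115) and cube at (645,343). The green disc, jar and screwdriver have not moved, and the arm is clear, so I'm handing in.

```bash
python3 -c "
from h import *
r.hold(.3); print(telemetry.current_t(), telemetry.current_opening(), np.abs(telemetry.current_dq()).max()); r.sign_off()"
```

```text
53.075 0.07601080966600487 0.0007637817322181463
the job is handed in; nothing more can be done
```

I took the stack apart from the top down: post, cube, disc, then stage. Each piece was lowered under a force guard into its own tray and released. The job was handed in at about 53 s, well within the 120 s limit.

**Placement:** every set-down touched the tray floor within 0.25 mm of the expected height. The final pictures from both cameras show all four pieces upright and flat inside their rims. The robot was clear and at rest, with nothing in the gripper.

**Left alone:** the screwdriver, jar and green look-alike disc are where they were at the start, to within measurement noise.

**Checks that disagreed:**
- The network missed the post in the last top view, but the side view found it at the tray centre, and it is visible in both pictures.
- The top view put the disc about 8 mm off the tray centre. The side view put it within 2 mm, and the pictures show it inside the rim either way.
- A second, spurious disc was reported at the square tray.

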